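# Zero the turns counter and hold the dust hood of the running-in stand open

### The job

The green shunter has finished its running-in: turn the black pointer knob of the turns counter anticlockwise, fully back to the red zero mark, where it meets its stop. Then lift the clear dust hood by its black handle and finish holding it still at 60 degrees open, so that I have both hands free to take the engine off; the hood is sprung, so do not let it snap shut, and it unhooks from its hinges if it swings past 80 degrees. Leave the engine on its rollers and everything else where it stands.

Things in the scene. Friction and masses are not known exactly. Their poses are not given: they have to be found in the camera images.
- running_in_stand: Fixed running-in stand: plywood base 120 x 350 mm, top z 36 mm. Origin: its centre, on the ground. Its x points to the hinged back, y left along the track. On the right, at x 0, y -115 mm, the grey turns counter (66 mm square, top z 81 mm), white dial and knob on top; on the left the clear hood with silver edges (x -38 to +42, y -30 to +150 mm, top z 120 mm when shut) over the roller bed.
- counter_knob (a joint): Angle of the counter's pointer knob, rad. 0: pointer at the red mark (the stand's +x direction), against the stop. Grows clockwise seen from above: the pointer's heading is the stand's yaw minus this value. Starts between 0.7 and 2.0. Stays where it is left (friction about 0.04 N m). The dial's black marks are 30 degrees apart.
- knob_grip (a point): Point on the knob's vertical axis at the height for gripping, z 103 mm. The knob is a black bar 34 mm long (along its white pointer) and 12 mm wide, standing from z 88 to 112 mm above a round skirt of 37 mm diameter (z 83 to 88 mm). Grip it from above across the 12 mm.
- hood (a joint): Opening angle of the hood, rad: 0 shut (start), 1.047 = 60 degrees open; stops at 1.75. A spring and its weight push it shut: about 2 to 3 N felt at the handle all the way.
- hood_hinge (a point): Middle of the hood's hinge axis, at the back of the hood, 54 mm above the surface. The axis runs along the stand's y; the hood's front swings up and back, away from the robot.
- hood_handle (a point): The hood's black handle: round bar 10 mm thick, 90 mm long, along the stand's y, on a post at each end. Point: middle of the bar. Shut, it is 94 mm above the surface, 122 mm before (stand's -x) and 40 mm above the hinge axis, 42 mm (centre) before the hood's front. It turns with the hood; pinched, it can roll between the fingers. The hood counts as held only with the fingers on this handle.
- shunter: Green model diesel shunter, 31 x 126 x 49 mm, standing loose on the rollers under the hood. Origin: centre of its underside.
- oiler: Amber needle oiler with black cap, 22 mm across, 62 mm high; stays put. Origin: centre of its underside.
- screwdriver_yellow: Yellow screwdriver, 14 x 121 x 14 mm, lying; stays put. Origin: centre of its underside.
- track_rubber: Grey track cleaning rubber, 26 x 55 x 18 mm; stays put. Origin: centre of its underside.
- flux_tin: Round flux tin, red with a yellow lid, 48 mm across, 21 mm high; stays put. Origin: centre of its underside.
- pliers: Blue-handled pliers, 50 x 133 x 11 mm, lying; stays put. Origin: centre of its underside.

How it is judged (in metres and radians):
On the way, in this order (a step that is already met when the one before it is completed fails the run):
1. the counter's knob is back at its zero stop, the hood still shut (value of joint counter_knob below 0.08 rad and value of joint hood below 0.1 rad), for 0.2 s.
2. the hood is held by its handle at 60 degrees (value of joint hood between 0.925 and 1.17 rad and contact force between the fingers and hood_handle_bar above 1 N and velocity of joint hood between -0.15 and 0.15 rad/s), for 0.3 s.
At the end, for the whole second after the job is handed in: The counter knob reads zero (within 0.08 rad) and the fingers hold the hood still by its handle, bearing on it with more than 1 N, between 53 and 67 degrees open (0.925 to 1.17 rad); the program finishes holding it (all of step 2 and value of joint counter_knob below 0.08 rad); the arm keeps its last pose, push and grip.
It fails at once if the hood swings past 80 degrees and unhooks (value of joint hood above 1.396 rad).
It fails at once if the hood snaps shut (velocity of joint hood below -2 rad/s).
It fails at once if the shunter is shifted on its rollers (more than 8 mm) (distance of shunter from where it was at the start of the episode above 0.008 m).
It fails at once if a bystander is shifted (more than 15 mm) (distance of any of oiler, screwdriver_yellow, track_rubber, pliers, flux_tin from where it was at the start of the episode above 0.015 m).
It also fails if it takes over 61 s, if anything falls off the work surface, if the arm or the gripper's body presses on something with over 40 N, if the wrist force passes 120 N, or if a joint passes its speed limit or range.

### The arm

A 6-joint arm with a two-finger parallel gripper is mounted at the origin on the work surface; the furniture and walls round the work are solid. World frame = base frame: x ahead of the robot, y to its left, z up, the work surface at z = 0. Lengths are in m, angles in degrees, forces in N, time in s.
With the tool pointing down it reaches from about 0.375 to 0.9 m from the base axis. Payload 3.1 kg.
Tool frame: the origin (TCP) lies on the centre line of the jaws, within the pads' length; the fingertips stand 11 mm ahead of it and the grasp point (between the pads) lies 8 mm behind it; z points along the fingers, x is the direction in which the jaws open and shut, and the axes are right-handed (so a half turn about z gives the same grasp; the last joint's range is limited). The gripper opens to 85 mm and grips with 20 to 120 N. Pads are 22 mm wide; open, the fingers measure 114 mm over their backs; the gripper's body (76 mm by 85 mm) begins 54 mm behind the grasp point. The pads swing forward as they close: fully open they stand 13 mm farther back than shut.
Start: joints at [-86.488, 30.224, 82.088, -0, 67.689, -10.227], TCP at [0.148, -0.607, 0.242] pointing down, gripper open.
Joint ranges: [-176.69, 176.69], [-43.24, 126.21], [12.49, 139.97], [-82, 262], [0, 151.66], [-163.58, 163.58]. Speed limits (degrees/s): [159.86, 159.86, 180, 180, 180, 180].

### API

Orientations are given as [roll, pitch, yaw] about the fixed x, y, z axes, in that order (R = Rz(yaw) Ry(pitch) Rx(roll)).
In Python, from workcell import sensors, get_image, camera_model, robot, nets gives the robot as it stands.
- The arm moves only by the tool apply_moves, never from a script. Its argument "plan" is one flat list of numbers, 6 for each row, row after row: the shift along the tool's x, y, z in mm, then the turn, a rotation vector about the tool's x, y, z in rad. In form: [tx, ty, tz, rx, ry, rz, tx, ty, tz, rx, ry, rz, ...]. A call has 1 to 20 rows; each row shifts and turns the pose as measured when the row begins, along the tool's axes as they then stand; what a row does not reach is not made up. A row lasts 1/8 s, in which the tool goes at most 62.5 mm and 10.7 degrees, less where a joint would pass 70% of its speed; a pose out of reach is approached as far as the arm can. A call with a gripper value outside its range is refused whole. "claw" is the opening, from 0 (shut) to 1 (fully open), set as the call begins (left out, the last holds). The fingers move at their own pace and stop on an object; the grip force is fixed at half the most. Time passes only in rows, so rows that do not move let the fingers close. It gives the time, the measured TCP pose, the force and the opening at its end, in the units of the state.
- sensors.observe(): the state, without advancing time (a new reading comes with each control period).
- get_image(name): name is "side" or "top" or "wrist"; returns the picture (480x640x3 uint8, red, green, blue); there is no depth.
- camera_model(name): a dict with "K" (3x3 intrinsics, pixels), "eye" and "orientation" of the camera in the world. Camera axes: x right, y down, z forward; pixel columns grow to the right and rows downward; lengths in m; the calibration is good to about 2 mm. The wrist camera is an equidistant fisheye: a pixel r from the principal point sees the ray r / f radians off the axis. A picture is of the moment at which its call begins: read the wrist's pose just before it. camera_model takes no time and is no camera call; for the wrist camera it gives the pose at the moment of the call.
- robot.finish_job(): hands the job in, once; it reports no verdict.
Trained networks look in the newest picture that a camera, given by its name, has taken for a name from the list of things; names that differ only in an ending like _2 or _b are one class to them, and where a whole thing is asked for, a point or a joint stands for the part that bears it (a point fixed in the world has none). Each returns a list of dicts, best first, with "p" (0 to 1); they miss things now and then, are a little off and sometimes report something else, mostly with a low value. They report only what shows in the picture. A call takes as long as a camera call.
- nets.spot_in(camera, query): "bbox" ([left, top, width, height] in pixels, round what is visible of it).
- nets.cut_out(camera, query): "mask" (480x640 bool, what is visible of it) and "bbox" ([left, top, width, height] in pixels, round what is visible of it).
- nets.landmark_of(camera, query): "position" ([column, row] in pixels: a listed point, or the origin of a listed thing).
The state is a dict: "clock": time; "joint_positions": joint angles; "joint_velocities": joint speeds; "effort": joint torques, N m; "tcp_pos": TCP position; "tcp_rot": TCP orientation; "ft_force": force on the tool from outside, world axes, zero at the start; "wrist_torque": the same for the moment, N m; "width": finger opening in m.
Only numpy, scipy, OpenCV 4.12 (cv2) and the standard library are available. Lean on these libraries where they do the work, as an engineer would, in place of code of your own. Each camera call takes 0.05 s, during which the arm holds its last target. There are 200 camera calls.

## Working session

There is one attempt and no reset: what is moved stays moved. The work goes in short steps, Python scripts to look and compute and a tool call to move; the robot and the scene stay as the last step left them, time stands still between calls to the robot, and variables do not carry over. Pictures are saved under pics/ and viewed, about 8 in all and at most 12, crops included, and the job is handed in when it is done.

Besides the shell and the picture viewer there is one more tool, called after "Request:" by a JSON object that holds its "method" and its "body", one argument or row to a line. apply_moves: Moves the arm, as the interface text tells. Its arguments: {"type":"object","properties":{"plan":{"type":"array","items":{"type":"number"}},"claw":{"type":"number"}},"required":["plan"]}

```bash
mkdir -p pics
cat > h.py <<'E'
import numpy as np, cv2
from scipy.spatial.transform import Rotation as R
from workcell import sensors, get_image, camera_model, robot, nets
def ray(cam,px,m=None):
    m=m or camera_model(cam); K=np.array(m["K"]); o=np.array(m["orientation"],float)
    M=o if o.shape==(3,3) else (R.from_euler('xyz',o,degrees=True).as_matrix() if o.size==3 else R.from_quat(o).as_matrix())
    x=(px[0]-K[0,2])/K[0,0]; y=(px[1]-K[1,2])/K[1,1]
    if cam=="wrist":
        r=np.hypot(x,y); d=np.array([x/r*np.sin(r),y/r*np.sin(r),np.cos(r)]) if r>1e-9 else np.array([0,0,1.])
    else: d=np.array([x,y,1.])
    return np.array(m["eye"]),M@d/np.linalg.norm(d)
def atz(cam,px,z,m=None):
    e,d=ray(cam,px,m); return e+d*(z-e[2])/d[2]
def save(cam,name):
    im=get_image(cam); cv2.imwrite(f"pics/{name}.png",im[:,:,::-1]); return im
E
python3 - <<'E'
from h import *
print(sensors.observe())
for c in("side","top"):
    save(c,c+"0"); print(c,camera_model(c))
    for q,z in(("knob_grip",.103),("hood_handle",.094),("running_in_stand",.0),("hood_hinge",.054)):
        for r in nets.landmark_of(c,q)[:2]: print(c,q,r, atz(c,r["position"],z).round(4))
print(camera_model("wrist"))
cv2.imwrite("pics/both.png",cv2.resize(np.hstack([cv2.imread("pics/side0.png"),cv2.imread("pics/top0.png")]),None,fx=.625,fy=.625))
E
```

```text
{'clock': 0.0, 'joint_positions': array([-8.64885962e+01,  3.02766198e+01,  8.21576570e+01, -1.06634415e-03,
        6.76892258e+01, -1.02273247e+01]), 'joint_velocities': array([ 0.02592279,  0.00713872, -0.09413607,  0.05079252,  0.04186839,
       -0.02757494]), 'effort': array([ 3.95854149e-04, -4.42354238e+01, -1.78024185e+01, -1.56103206e-04,
        8.48111522e-03,  2.81688187e-06]), 'tcp_pos': array([ 0.148414  , -0.60639981,  0.2413517 ]), 'tcp_rot': array([-1.79979042e+02,  1.21715232e-01, -7.62608433e+01]), 'ft_force': array([-0.42206524,  1.12051974,  0.3032205 ]), 'wrist_torque': array([-0.0069574 ,  0.07943198,  0.03034184]), 'width': 0.08534400882535453}
side {'K': array([[523.40772622,   0.        , 324.92860119],
       [  0.        , 523.40772622, 238.62185475],
       [  0.        ,   0.        ,   1.        ]]), 'eye': array([ 0.3432359 , -0.80427794,  0.69153354]), 'orientation': array([-123.32705325,   -0.77899443,  -10.28955841])}
side knob_grip {'position': [333.8, 291.8], 'p': 0.65} [ 0.4959 -0.0964  0.103 ]
side hood_handle {'position': [287.2, 243.3], 'p': 
[... 308 characters left out ...]
9120086, 1.22756028]), 'orientation': array([-169.98437898,   -0.95611344,  -89.86823636])}
top knob_grip {'position': [407.6, 248.5], 'p': 0.61} [ 0.5062 -0.1012  0.103 ]
top knob_grip {'position': [232.5, 282.3], 'p': 0.17} [0.4357 0.2529 0.103 ]
top hood_handle {'position': [318.6, 283.4], 'p': 0.7} [0.4351 0.08   0.094 ]
top running_in_stand {'position': [346.9, 251.2], 'p': 0.7} [0.5163 0.0164 0.    ]
{'K': array([[371.64829954,   0.        , 321.12443981],
       [  0.        , 371.64829954, 238.09202048],
       [  0.        ,   0.        ,   1.        ]]), 'eye': array([ 0.22777849, -0.58903259,  0.37463027]), 'orientation': array([ 1.61237527e+02,  6.66890291e-03, -7.62665745e+01])}
```

View pics/top0.png

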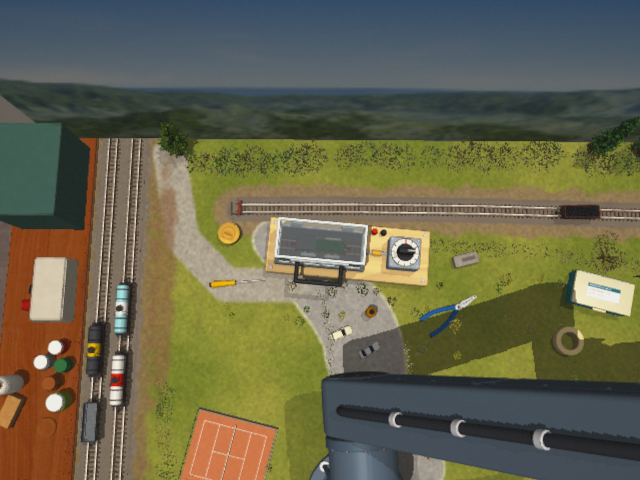

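View pics/side0.png

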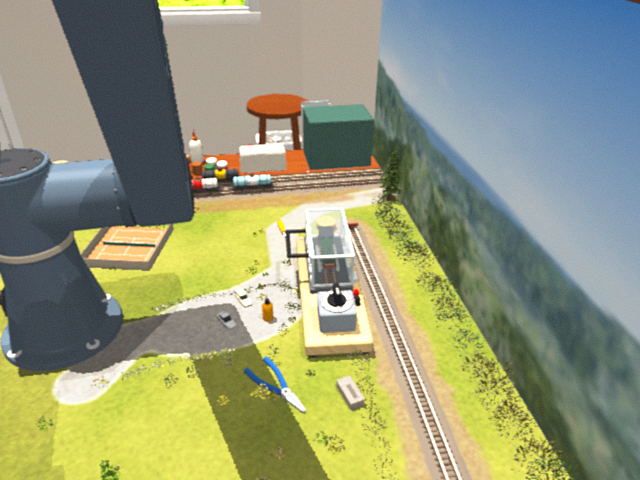

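The stand is centred near (0.51, 0.02) with a yaw of about -5°. The knob shows at top-image (405,250) and the handle at (319,283). I'll move above the knob next.

Request:
{"method": "apply_moves", "body": {
  "plan": [-34, -38.7, 0, 0, 0, 0, -34, -38.7, 0, 0, 0, 0, -34, -38.7, 0, 0, 0, 0, -34, -38.7, 0, 0, 0, 0, -34, -38.7, 0, 0, 0, 0, -34, -38.7, 0, 0, 0, 0, -34, -38.7, 0, 0, 0, 0, -34, -38.7, 0, 0, 0, 0, -34, -38.7, 0, 0, 0, 0, -34, -38.7, 0, 0, 0, 0, -34, -38.7, 0, 0, 0, 0, -34, -38.7, 0, 0, 0, 0, 0, 0, 0, 0, 0, 0, 0, 0, 0, 0, 0, 0],
  "claw": 1
}}

```text
clock: 2.25
tcp_pos: [0.5159, -0.0898, 0.2431]
tcp_rot: [-179.7, -0.7, -76.4]
ft_force: [0.8, 0.5, -0.4]
width: 0.0854
```

Run:
```python
from h import *
s=sensors.observe(); print(s["tcp_pos"],s["tcp_rot"],s["joint_positions"])
m=camera_model("wrist"); save("wrist","w1")
for q,z in(("knob_grip",.103),("hood_handle",.094),("running_in_stand",.0)):
    for r in nets.landmark_of("wrist",q)[:2]: print(q,r, atz("wrist",r["position"],z,m).round(4))
```

```text
[ 0.51586017 -0.08982707  0.24307392] [-179.66900114   -0.74188678  -76.42136865] [-21.88657856  22.15566943  96.91306146  -0.47483047  60.23206526
  54.76588088]
knob_grip {'position': [328.4, 249.8], 'p': 0.7} [ 0.4984 -0.1031  0.103 ]
hood_handle {'position': [113.2, 265.2], 'p': 0.72} [0.4344 0.0827 0.094 ]
running_in_stand {'position': [215.6, 181.7], 'p': 0.57} [0.5084 0.0173 0.    ]
```

View pics/w1.png

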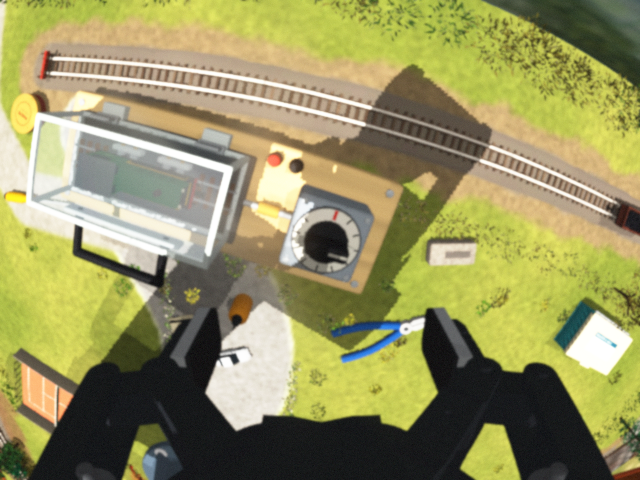

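The wrist view shows the dial at about (325,243), its red mark at (336,215) and the shut hood's handle at (115,265). I need a zoomed view of the pointer.

Run:
```python
import cv2
im=cv2.imread("pics/w1.png")[185:295,265:385]
cv2.imwrite("pics/c1.png",cv2.resize(im,None,fx=5,fy=5,interpolation=cv2.INTER_CUBIC))
```

```text
(no output)
```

View pics/c1.png

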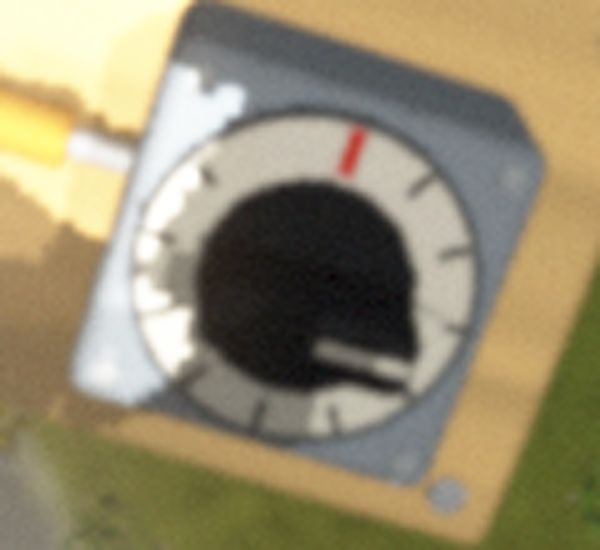

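Run:
```python
from h import *
m=camera_model("wrist")
f=lambda p,z:atz("wrist",(265+p[0]/5,185+p[1]/5),z,m)
a,b=f((320,350),.112),f((405,372),.112); d=b-a
print(a,b,np.degrees(np.arctan2(d[1],d[0])))
c=f((306,275),.082);r=f((345,172),.082);r2=f((360,130),.082)
print("dial",c,np.degrees(np.arctan2(*(r2-c)[[1,0]])),np.degrees(np.arctan2(*(r2-r)[[1,0]])))
for z,p in((.036,(500,540)),):print(f(p,z))
e=f((185,370+0),.081);g=f((425,480),.081)
# counter top front edge: left (75,385)->(425,485)
u=f((425,485),.081)-f((75,385),.081);print("yaw",np.degrees(np.arctan2(*(-u)[[1,0]]))-90)
```

```text
[ 0.49723527 -0.10452591  0.112     ] [ 0.49666901 -0.1180884   0.112     ] -92.39080640633081
dial [ 0.49876439 -0.1027509   0.082     ] -5.857230275465104 -5.112727881953608
[ 0.43702875 -0.16011431  0.036     ]
yaw -4.205807827502994
```

Pointer heading is about -92° and the stand yaw about -5°, so the knob reads about 87°. I'll rotate the jaws to yaw -2°, centre them and descend part way.

Request:
{"method": "apply_moves", "body": {
  "plan": [0, 0, 0, 0, 0, -0.1625, 0, 0, 0, 0, 0, -0.1625, 0, 0, 0, 0, 0, -0.1625, 0, 0, 0, 0, 0, -0.1625, 0, 0, 0, 0, 0, -0.1625, 0, 0, 0, 0, 0, -0.1625, 0, 0, 0, 0, 0, -0.1625, 0, 0, 0, 0, 0, -0.1625, 0, 0, 0, 0, 0, 0, -17, 12.5, 40, 0, 0, 0, 0, 0, 40, 0, 0, 0, 0, 0, 0, 0, 0, 0]
}}

```text
clock: 3.95
tcp_pos: [0.4947, -0.1176, 0.1634]
tcp_rot: [179.2, -0.7, -1.5]
ft_force: [-1.0, 0.0, 0.4]
width: 0.0854
```

Run:
```python
from h import *
s=sensors.observe(); print(s["tcp_pos"],s["tcp_rot"],s["joint_positions"])
m=camera_model("wrist"); save("wrist","w2")
for q,z in(("knob_grip",.103),):
    for r in nets.landmark_of("wrist",q)[:2]: print(q,r, atz("wrist",r["position"],z,m).round(4))
```

```text
[ 0.4946645  -0.11764415  0.16341873] [179.21506608  -0.6536182   -1.50290031] [-25.72985053  27.8314071  103.69642896  -0.60656737  47.55562315
 -23.81669438]
knob_grip {'position': [328.2, 236.8], 'p': 0.79} [ 0.4985 -0.1021  0.103 ]
```

View pics/w2.png

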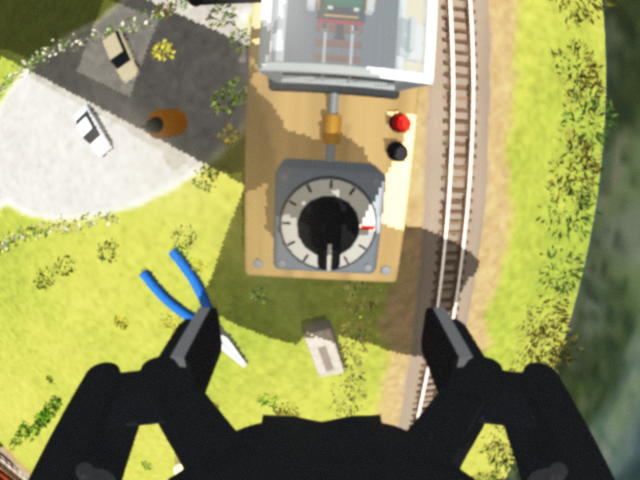

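Pointer runs vertically in the picture (about (330,250)→(331,268)), aligned with the tool y axis. The knob is at (0.4985,-0.102). I'll centre on it, descend and close.

Request:
{"method": "apply_moves", "body": {
  "plan": [4, -15.6, 0, 0, 0, 0, 0, 0, 25, 0, 0, 0, 0, 0, 20, 0, 0, 0, 0, 0, 10, 0, 0, 0, 0, 0, 0, 0, 0, 0]
}}

```text
clock: 4.68
tcp_pos: [0.5092, -0.1016, 0.117]
tcp_rot: [178.8, -1.9, -1.4]
ft_force: [0.6, -0.1, -0.2]
width: 0.0854
```

```bash
cat >> h.py <<'E'
def delta(p,rpy):
    s=sensors.observe(); C=R.from_euler('xyz',s["tcp_rot"],degrees=True); D=R.from_euler('xyz',rpy,degrees=True)
    print("now",s["tcp_pos"].round(4),s["tcp_rot"].round(2),"shift mm",(C.inv().apply(np.array(p)-s["tcp_pos"])*1e3).round(1),"rot",(C.inv()*D).as_rotvec().round(4))
E
python3 -c "
from h import *
delta([.4985,-.102,.101],[180,0,-2])"
```

```text
now [ 0.5092 -0.1016  0.117 ] [178.77  -1.9   -1.42] shift mm [-11.2   0.3  15.7] rot [ 0.0214 -0.0332  0.0099]
```

Request:
{"method": "apply_moves", "body": {
  "plan": [-5.5, 0, 0, 0.021, -0.033, 0.01, -5.5, 0, 0, 0, 0, 0, 0, 0, 0, 0, 0, 0]
}}

```text
clock: 5.05
tcp_pos: [0.4994, -0.1009, 0.1193]
tcp_rot: [179.9, -0.2, -2.0]
ft_force: [-0.7, -0.5, -0.0]
width: 0.0858
```

```bash
python3 -c "
from h import *
delta([.4985,-.102,.101],[180,0,-2])"
```

```text
now [ 0.4994 -0.1009  0.1193] [179.9   -0.24  -1.98] shift mm [-0.9  1.1 18.3] rot [ 0.0017 -0.0042  0.0004]
```

Request:
{"method": "apply_moves", "body": {
  "plan": [-1, 1, 9, 0, 0, 0, 0, 0, 9, 0, 0, 0, 0, 0, 0, 0, 0, 0]
}}

```text
clock: 5.42
tcp_pos: [0.4984, -0.1019, 0.1004]
tcp_rot: [179.9, -0.3, -2.0]
ft_force: [0.1, 0.1, -0.2]
width: 0.0857
```

Request:
{"method": "apply_moves", "body": {
  "plan": [0, 0, 0, 0, 0, 0, 0, 0, 0, 0, 0, 0, 0, 0, 0, 0, 0, 0, 0, 0, 0, 0, 0, 0, 0, 0, 0, 0, 0, 0, 0, 0, 0, 0, 0, 0, 0, 0, 0, 0, 0, 0],
  "claw": 0
}}

```text
clock: 6.3
tcp_pos: [0.4999, -0.102, 0.1006]
tcp_rot: [179.9, -0.5, -2.0]
ft_force: [1.6, 1.0, -0.6]
width: 0.0106
```

Gripped at about 11 mm. I'll turn it now.

Request:
{"method": "apply_moves", "body": {
  "plan": [0, 0, 0, 0, 0, -0.12, 0, 0, 0, 0, 0, -0.12, 0, 0, 0, 0, 0, -0.12, 0, 0, 0, 0, 0, -0.12, 0, 0, 0, 0, 0, -0.12, 0, 0, 0, 0, 0, 0]
}}

```text
clock: 7.05
tcp_pos: [0.5012, -0.1016, 0.1006]
tcp_rot: [179.5, -0.5, 33.3]
ft_force: [1.1, -0.1, 0.1]
width: 0.0106
```

```bash
python3 -c "
from h import *
delta([.4992,-.102,.101],[180,0,86]);print(sensors.observe()['wrist_torque'])"
```

```text
now [ 0.5012 -0.1016  0.1006] [179.55  -0.45  33.34] shift mm [-1.9 -0.8 -0.4] rot [ 0.0109 -0.0037 -0.9191]
[0.02476499 0.03951943 0.02726064]
```

Request:
{"method": "apply_moves", "body": {
  "plan": [-1, -0.5, 0, 0.005, 0, -0.12, 0, 0, 0, 0.005, 0, -0.12, 0, 0, 0, 0, 0, -0.12, 0, 0, 0, 0, 0, -0.12, 0, 0, 0, 0, 0, -0.12, 0, 0, 0, 0, 0, -0.12, 0, 0, 0, 0, 0, -0.1, 0, 0, 0, 0, 0, 0]
}}

```text
clock: 8.05
tcp_pos: [0.5023, -0.1002, 0.1006]
tcp_rot: [179.5, -0.5, 80.7]
ft_force: [1.4, 0.7, 0.2]
width: 0.0106
```

```bash
python3 -c "
from h import *
delta([.4992,-.102,.101],[180,0,86]);print(sensors.observe()['wrist_torque'])"
```

```text
now [ 0.5023 -0.1002  0.1006] [179.51  -0.48  80.68] shift mm [-2.3 -2.7 -0.4] rot [ 0.0089 -0.008  -0.0928]
[-0.08516353 -0.02552712 -0.00363256]
```

Request:
{"method": "apply_moves", "body": {
  "plan": [-1, -1, 0, 0, 0, -0.06, 0, 0, 0, 0, 0, -0.06, 0, 0, 0, 0, 0, 0]
}}

```text
clock: 8.43
tcp_pos: [0.5023, -0.0999, 0.1006]
tcp_rot: [179.3, -0.6, 86.8]
ft_force: [0.2, 0.3, -0.7]
width: 0.0105
```

```bash
python3 -c "
from h import *
delta([.4992,-.102,.101],[180,0,86]);print(sensors.observe()['wrist_torque'])"
```

```text
now [ 0.5023 -0.0999  0.1006] [179.29  -0.58  86.84] shift mm [-2.2 -3.  -0.4] rot [ 0.0123 -0.0102  0.0147]
[-0.20629861  0.04862935 -0.67583995]
```

Request:
{"method": "apply_moves", "body": {
  "plan": [0, 0, 0, 0, 0, -0.06, 0, 0, 0, 0, 0, -0.06, 0, 0, 0, 0, 0, 0]
}}

```text
clock: 8.8
tcp_pos: [0.5023, -0.0998, 0.1007]
tcp_rot: [179.1, -0.8, 92.1]
ft_force: [0.0, 0.2, -0.2]
width: 0.0109
```

```bash
python3 -c "
from h import *
delta([.4992,-.102,.101],[180,0,86]);print(sensors.observe()['wrist_torque'])"
```

```text
now [ 0.5023 -0.0998  0.1007] [179.12  -0.8   92.12] shift mm [-2.1 -3.2 -0.4] rot [ 0.0146 -0.0147  0.1066]
[-0.1550359   0.02296775 -2.09679884]
```

The torque reached -2 N m, so the knob is on its stop. I'll ease back slightly, release and rise.

Request:
{"method": "apply_moves", "body": {
  "plan": [0, 0, 0, 0, 0, 0.08, 0, 0, 0, 0, 0, 0]
}}

```text
clock: 9.05
tcp_pos: [0.5023, -0.1, 0.1006]
tcp_rot: [179.2, -0.9, 87.1]
ft_force: [1.0, 2.2, 0.3]
width: 0.0104
```

Request:
{"method": "apply_moves", "body": {
  "plan": [0, 0, 0, 0, 0, 0, 0, 0, 0, 0, 0, 0, 0, 0, 0, 0, 0, 0, 0, 0, 0, 0, 0, 0, 0, 0, 0, 0, 0, 0, 0, 0, 0, 0, 0, 0, 0, 0, 0, 0, 0, 0, 0, 0, -20, 0, 0, 0, 0, 0, -40, 0, 0, 0, 0, 0, -40, 0, 0, 0, 0, 0, -40, 0, 0, 0, 0, 0, 0, 0, 0, 0],
  "claw": 1
}}

```text
clock: 10.55
tcp_pos: [0.4992, -0.1021, 0.244]
tcp_rot: [179.5, -0.8, 87.8]
ft_force: [0.3, 0.1, -0.6]
width: 0.0854
```

Run:
```python
from h import *
delta([.435,.081,.24],[180,0,-5]);print(sensors.observe()["joint_positions"])
m=camera_model("wrist"); im=save("wrist","w3")
for q,z in(("knob_grip",.103),("hood_handle",.094)):
    for r in nets.landmark_of("wrist",q)[:2]: print(q,r, atz("wrist",r["position"],z,m).round(4)); 
    if q=="knob_grip": x,y=map(int,r["position"])
x,y=[int(v) for v in nets.landmark_of("wrist","knob_grip")[0]["position"]]
cv2.imwrite("pics/c3.png",cv2.resize(im[max(y-55,0):y+55,max(x-60,0):x+60,::-1],None,fx=4,fy=4,interpolation=cv2.INTER_CUBIC))
```

```text
now [ 0.4992 -0.1021  0.244 ] [179.45  -0.76  87.78] shift mm [180.4 -71.3   5.7] rot [-0.0034 -0.018   1.6191]
[ -24.66760691   21.08327487   98.61984365    1.05429101   60.08845081
 -112.96329141]
knob_grip {'position': [323.7, 225.2], 'p': 0.84} [ 0.499  -0.0999  0.103 ]
hood_handle {'position': [530.5, 142.0], 'p': 0.91} [0.4344 0.0776 0.094 ]
```

View pics/c3.png

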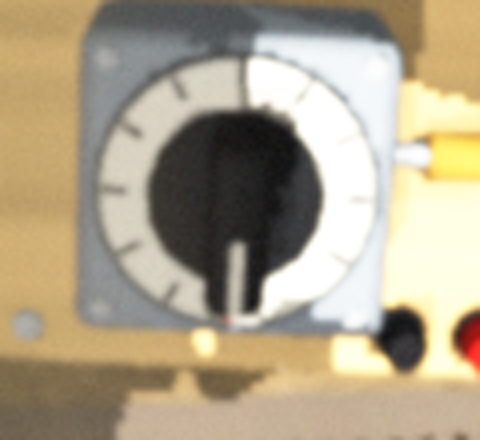

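Pointer sits on the red mark. Next I'll turn to yaw -5° with a narrower jaw and go above the handle.

Request:
{"method": "apply_moves", "body": {
  "plan": [0, 0, 0, 0, 0, 0.162, 0, 0, 0, 0, 0, 0.162, 0, 0, 0, 0, 0, 0.162, 0, 0, 0, 0, 0, 0.162, 0, 0, 0, 0, 0, 0.162, 0, 0, 0, 0, 0, 0.162, 0, 0, 0, 0, 0, 0.162, 0, 0, 0, 0, 0, 0.162, 0, 0, 0, 0, 0, 0.162, 0, 0, 0, 0, 0, 0.162, 0, 0, 0, 0, 0, 0, -20, -44, 0, 0, 0, 0, -20, -44, 0, 0, 0, 0, -20, -44, 0, 0, 0, 0, -20, -44, 0, 0, 0, 0, 0, 0, 0, 0, 0, 0],
  "claw": 0.45
}}

```text
clock: 12.75
tcp_pos: [0.4281, 0.0929, 0.2249]
tcp_rot: [-178.3, 2.9, -7.4]
ft_force: [0.5, -0.6, 0.1]
width: 0.0384
```

Run:
```python
from h import *
m=camera_model("wrist"); im=save("wrist","w4")
for q,z in(("hood_handle",.094),):
    for r in nets.landmark_of("wrist",q)[:2]: print(q,r, atz("wrist",r["position"],z,m).round(4)); 
delta([.4345,.081,.13],[180,0,-5]);print(sensors.observe()["joint_positions"],sensors.observe()["width"])
```

```text
hood_handle {'position': [343.2, 248.1], 'p': 0.59} [0.4355 0.08   0.094 ]
now [0.4302 0.0907 0.2251] [-178.29    2.78   -7.63] shift mm [10.2 11.8 94.4] rot [-0.0309  0.0478 -0.0466]
[ -3.98682124  18.38258736 107.47031285   2.24487535  56.83166666
   2.41226381] 0.038424368971413415
```

View pics/w4.png

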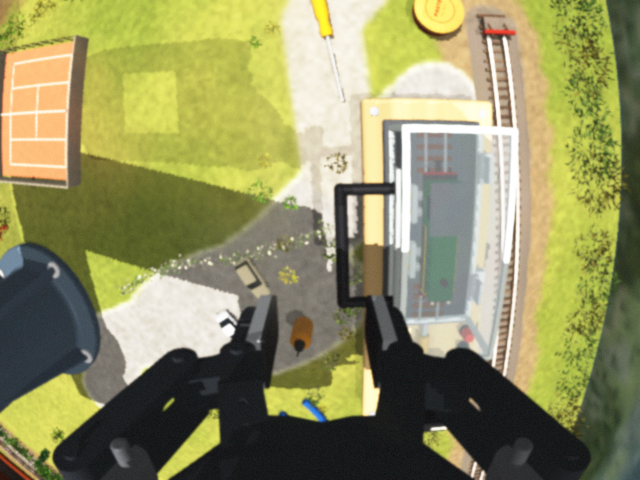

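The handle bar runs from (340,188) to (345,303), with its centre at about (0.435, 0.080). I'll correct the tilt and offset.

Request:
{"method": "apply_moves", "body": {
  "plan": [5, 6, 20, -0.031, 0.048, -0.047, 5, 6, 20, 0, 0, 0, 0, 0, 20, 0, 0, 0, 0, 0, 0, 0, 0, 0]
}}

```text
clock: 13.35
tcp_pos: [0.4421, 0.0728, 0.1625]
tcp_rot: [179.9, -0.3, -5.0]
ft_force: [0.0, -0.9, 0.8]
width: 0.0385
```

```bash
python3 -c "
from h import *
m=camera_model('wrist'); get_image('wrist')
for r in nets.landmark_of('wrist','hood_handle')[:1]: print(r, atz('wrist',r['position'],.094,m).round(4))
delta([.435,.08,.086],[180,0,-5])"
```

```text
now [0.4432 0.0731 0.1639] [179.86  -0.47  -4.97] shift mm [-9.4 -6.4 77.8] rot [ 0.0024 -0.0083  0.0005]
```

Request:
{"method": "apply_moves", "body": {
  "plan": [-8.5, -6, 15, 0, -0.008, 0, 0, 0, 15, 0, 0, 0, 0, 0, 0, 0, 0, 0]
}}

```text
clock: 13.82
tcp_pos: [0.4386, 0.0784, 0.1358]
tcp_rot: [179.9, -0.4, -5.0]
ft_force: [0.2, -0.1, -0.1]
width: 0.0383
```

```bash
python3 -c "
from h import *
delta([.435,.08,.086],[180,0,-5])"
```

```text
now [0.4386 0.0784 0.1358] [179.86  -0.42  -5.02] shift mm [-4.1 -1.4 49.8] rot [ 0.0025 -0.0074 -0.0004]
```

Request:
{"method": "apply_moves", "body": {
  "plan": [-4, -1.5, 10, 0, -0.005, 0, 0, 0, 10, 0, 0, 0, 0, 0, 0, 0, 0, 0]
}}

```text
clock: 14.2
tcp_pos: [0.4361, 0.08, 0.1162]
tcp_rot: [179.9, -0.3, -5.0]
ft_force: [-1.1, -0.2, -0.3]
width: 0.0383
```

Request:
{"method": "apply_moves", "body": {
  "plan": [0, 0, 9, 0, 0, 0, 0, 0, 9, 0, 0, 0, 0, 0, 9, 0, 0, 0, 0, 0, 0, 0, 0, 0]
}}

```text
clock: 14.7
tcp_pos: [0.4368, 0.0799, 0.0874]
tcp_rot: [179.9, -0.4, -5.0]
ft_force: [-0.2, 0.0, 2.1]
width: 0.0385
```

```bash
python3 -c "
from h import *
delta([.435,.08,.086],[180,0,-5]); save('wrist','w5')
"
```

```text
now [0.4368 0.0799 0.0874] [179.86  -0.4   -5.02] shift mm [-1.8  0.1  1.4] rot [ 0.0024 -0.0069 -0.0004]
```

View pics/w5.png

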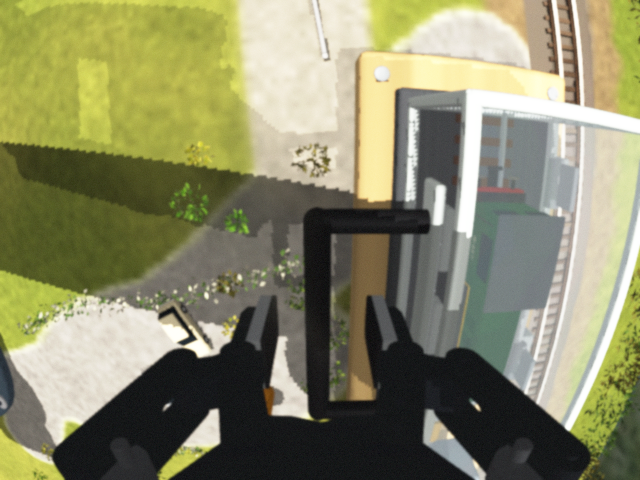

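The bar (x≈318) lies midway between the fingers (258 and 383). I'll close on it.

Request:
{"method": "apply_moves", "body": {
  "plan": [-1, 0, 1, 0, 0, 0, 0, 0, 0, 0, 0, 0, 0, 0, 0, 0, 0, 0, 0, 0, 0, 0, 0, 0, 0, 0, 0, 0, 0, 0, 0, 0, 0, 0, 0, 0],
  "claw": 0
}}

```text
clock: 15.5
tcp_pos: [0.4354, 0.08, 0.0868]
tcp_rot: [179.9, -0.4, -5.0]
ft_force: [0.4, -0.6, -1.5]
width: 0.0078
```

```bash
python3 -c "
from h import *
s=sensors.observe();p=s['tcp_pos'];delta([.435,.08,.086],[180,0,-5]);print(s['width'])
hx=122;prev=None
for a in range(0,61,5):
    t=np.radians(161.85-a); q=np.array([128.4*np.cos(t),128.4*np.sin(t)])
    if prev is not None: print(a,(q-prev).round(1),(q-q0).round(1))
    else:q0=q
    prev=q
"
```

```text
now [0.4354 0.08   0.0868] [179.86  -0.38  -5.01] shift mm [-0.4  0.1  0.8] rot [ 0.0024 -0.0066 -0.0002]
0.007793697059954827
5 [ 4.  10.5] [ 4.  10.5]
10 [ 4.8 10.1] [ 8.8 20.6]
15 [5.7 9.6] [14.5 30.2]
20 [6.5 9.1] [21.  39.3]
25 [7.3 8.5] [28.3 47.8]
30 [8.  7.8] [36.3 55.6]
35 [8.7 7.1] [45.  62.7]
40 [9.2 6.3] [54.3 69.1]
45 [9.8 5.5] [64.  74.6]
50 [10.2  4.6] [74.2 79.2]
55 [10.6  3.7] [84.8 82.9]
60 [10.9  2.8] [95.6 85.7]
```

Pinched at 7.8 mm, the same offset as on the knob. Now the first 30° along the arc.

Request:
{"method": "apply_moves", "body": {
  "plan": [2, 0, -5.2, 0, 0, 0, 2, 0, -5.2, 0, 0, 0, 2.4, 0, -5, 0, 0, 0, 2.4, 0, -5, 0, 0, 0, 2.8, 0, -4.8, 0, 0, 0, 2.8, 0, -4.8, 0, 0, 0, 0, 0, 0, 0, 0, 0]
}}

```text
clock: 16.38
tcp_pos: [0.45, 0.0787, 0.1184]
tcp_rot: [179.9, -0.3, -5.0]
ft_force: [0.5, -0.3, -3.2]
width: 0.0079
```

```bash
cat >> h.py <<'E'
def hood(a):
    s=sensors.observe(); C=R.from_euler('xyz',s["tcp_rot"],degrees=True)
    g=s["tcp_pos"]+C.apply([0,0,-.008]); ex=R.from_euler('z',-5,degrees=True).apply([1,0,0])
    dx=(g-np.array([.4354,.08,.0948]))@ex*1e3-122; dz=g[2]*1e3-54.8
    print("hood deg",161.85-np.degrees(np.arctan2(dz,dx)),"r",np.hypot(dx,dz),"F",s["ft_force"].round(1),"w",s["width"])
    t=np.radians(161.85-a); p=np.array([.4354,.08,.0948-.04])+ex*(.122+.1284*np.cos(t)); p[2]+=.1284*np.sin(t)-.008
    delta(p,[180,0,-5])
E
python3 -c "
from h import *
hood(30)"
```

```text
hood deg 15.554387145214918 r 129.0932419972149 F [ 0.5 -0.3 -3.2] w 0.007929946988814442
now [0.45   0.0787 0.1184] [179.86  -0.27  -5.02] shift mm [ 21.8   0.1 -23.9] rot [ 0.0025 -0.0047 -0.0003]
```

Request:
{"method": "apply_moves", "body": {
  "plan": [3.2, 0, -4.3, 0, 0, 0, 3.3, 0, -4.3, 0, 0, 0, 3.6, 0, -4.2, 0, 0, 0, 3.7, 0, -4.1, 0, 0, 0, 4, 0, -3.9, 0, 0, 0, 4, 0, -3.9, 0, 0, 0, 0, 0, 0, 0, 0, 0]
}}

```text
clock: 17.25
tcp_pos: [0.4709, 0.0769, 0.1442]
tcp_rot: [179.8, 0.0, -5.0]
ft_force: [0.1, -0.9, -3.8]
width: 0.0072
```

```bash
python3 -c "
from h import *
hood(45)"
```

```text
hood deg 30.304834079834023 r 130.16443549501076 F [ 0.1 -0.9 -3.8] w 0.00716497442757782
now [0.4709 0.0769 0.1442] [ 1.7984e+02  1.0000e-02 -5.0100e+00] shift mm [ 28.3   0.1 -17.1] rot [ 0.0027  0.0001 -0.0001]
```

Request:
{"method": "apply_moves", "body": {
  "plan": [4.4, 0, -3.2, 0, 0, 0, 4.5, 0, -3.1, 0, 0, 0, 4.7, 0, -3, 0, 0, 0, 4.8, 0, -2.8, 0, 0, 0, 4.9, 0, -2.6, 0, 0, 0, 4.9, 0, -2.4, 0, 0, 0, 0, 0, 0, 0, 0, 0]
}}

```text
clock: 18.12
tcp_pos: [0.4942, 0.0749, 0.1621]
tcp_rot: [179.8, 0.9, -5.0]
ft_force: [-3.0, -1.4, -1.2]
width: 0.0077
```

```bash
python3 -c "
from h import *
hood(60)"
```

```text
hood deg 43.252367544771175 r 131.272380669887 F [-3.  -1.4 -1.2] w 0.007685486508131497
now [0.4942 0.0749 0.1621] [179.81   0.88  -4.97] shift mm [ 36.4   0.1 -11. ] rot [0.0034 0.0154 0.0005]
```

Request:
{"method": "apply_moves", "body": {
  "plan": [5, 0, -2.2, 0, 0.005, 0, 5.1, 0, -2, 0, 0.005, 0, 5.2, 0, -1.7, 0, 0.005, 0, 5.2, 0, -1.5, 0, 0, 0, 5.2, 0, -1.3, 0, 0, 0, 5.3, 0, -1.2, 0, 0, 0, 4, 0, -1, 0, 0, 0, 0, 0, 0, 0, 0, 0, 0, 0, 0, 0, 0, 0]
}}

```text
clock: 19.25
tcp_pos: [0.5238, 0.0723, 0.1751]
tcp_rot: [179.8, 0.9, -4.9]
ft_force: [-4.2, -0.3, -0.1]
width: 0.0075
```

```bash
python3 -c "
from h import *
hood(60)
save('side','s6');save('wrist','w6')
a=cv2.imread('pics/s6.png')[170:380,220:430];b=cv2.imread('pics/w6.png')
cv2.imwrite('pics/c6.png',np.hstack([cv2.resize(a,(420,420),interpolation=cv2.INTER_CUBIC),cv2.resize(b[:,100:580],(380,380))[:380].__class__ and cv2.copyMakeBorder(cv2.resize(b[:,100:580],(380,380)),0,40,0,0,0)]))
"
```

```text
hood deg 57.37667739082751 r 132.5409414577361 F [-4.2 -0.3 -0.1] w 0.007540473688058337
now [0.5238 0.0723 0.1751] [179.76   0.94  -4.92] shift mm [6.9 0.1 2.6] rot [0.0043 0.0164 0.0014]
```

View pics/c6.png

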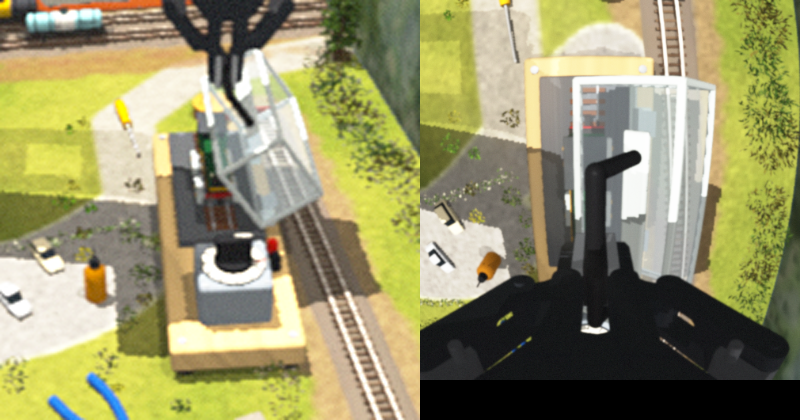

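The hood is held open at about 57° by the handle, and the engine is still on its rollers. One small nudge toward 60°, then settle.

Request:
{"method": "apply_moves", "body": {
  "plan": [3, 0, 0.5, 0, 0, 0, 3, 0, 0.5, 0, 0, 0, 0, 0, 0, 0, 0, 0, 0, 0, 0, 0, 0, 0, 0, 0, 0, 0, 0, 0, 0, 0, 0, 0, 0, 0]
}}

```text
clock: 20.1
tcp_pos: [0.5266, 0.0721, 0.1759]
tcp_rot: [179.7, 1.3, -4.9]
ft_force: [-4.7, -0.1, 1.0]
width: 0.0077
```

```bash
python3 -c "
from h import *
hood(60)
import cv2
for c in('side','wrist'):
    get_image(c)
    for z,q in((0.18,'hood_handle'),):
        for r in nets.landmark_of(c,q)[:1]: print(c,r,atz(c,r['position'],z).round(4))
hood(60)
"
```

```text
hood deg 58.65821288096025 r 132.57154484339816 F [-4.7 -0.1  1. ] w 0.007706301052109375
now [0.5266 0.0721 0.1759] [179.73   1.33  -4.9 ] shift mm [4.2 0.  3.3] rot [0.0048 0.0233 0.0018]
side {'position': [329.6, 204.5], 'p': 0.83} [0.5201 0.0792 0.18  ]
wrist {'position': [318.7, 327.3], 'p': 0.82} [0.5247 0.0716 0.18  ]
hood deg 58.65596749656636 r 132.58159740639363 F [-4.8 -0.5  1.4] w 0.007727308238984989
now [0.5266 0.0721 0.1759] [179.73   1.33  -4.89] shift mm [4.2 0.1 3.3] rot [0.0048 0.0233 0.0019]
```

Request:
{"method": "apply_moves", "body": {
  "plan": [3, 0, 1, 0, 0, 0, 2, 0, 0.5, 0, 0, 0, 0, 0, 0, 0, 0, 0, 0, 0, 0, 0, 0, 0, 0, 0, 0, 0, 0, 0, 0, 0, 0, 0, 0, 0]
}}

```text
clock: 21.05
tcp_pos: [0.5289, 0.0719, 0.1764]
tcp_rot: [179.7, 1.7, -4.9]
ft_force: [-4.4, 0.4, 1.1]
width: 0.0076
```

```bash
python3 -c "
from h import *
hood(60)
robot.finish_job()
hood(60)
"
```

```text
hood deg 59.683524834872756 r 132.57406564828116 F [-4.4  0.4  1.1] w 0.0076359690613823075
now [0.5289 0.0719 0.1764] [179.7    1.69  -4.88] shift mm [1.9 0.  3.9] rot [0.0053 0.0295 0.0023]
the job is handed in; nothing more can be done
the job is handed in; nothing more can be done
```

The knob is back at its zero stop and the hood is held open at about 60° by its handle. I handed the job in at about 21 s of the 61 s allowed.

- **Knob:** I turned it about 87° anticlockwise until it met the stop, where the wrist torque rose to about 2 N m. The close-up after release showed the pointer on the red mark. I did not look at it again from close by after opening the hood.
- **Hood:** I pinched the handle bar and lifted it in small steps along its arc, with no sudden movement. At the end the tool position put it at 59.7°, with the fingers closed on the bar and about 4.5 N on the wrist.
- **Checks that disagreed:** The grip finished about 4 mm farther from the hinge axis than the nominal radius. Before the last nudge, the side camera's handle estimate was about 4–7 mm off the tool position. That could mean a couple of degrees of error, which stays inside the 53–67° band.
- **Surroundings:** The last pictures showed the engine on its rollers, and nothing visible had been moved. I did not measure the shunter's or the bystanders' positions again.

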